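Move a hanging sink caddy from the drip rail to the keeper clip on the next rail

ROBOT

A 6-joint arm with a two-finger parallel gripper is mounted at the origin on a cart in front of the work surface, level with it; the furniture and walls round the work are solid. World frame = base frame: x ahead of the robot, y to its left, z up, the work surface at z = 0. Lengths are in m, angles in rad, forces in N, time in s.
With the tool pointing down it reaches from about 0.375 to 0.925 m from the base axis. Payload 5.7 kg.
Tool frame: the origin (TCP) lies on the centre line of the jaws, within the pads' length; the fingertips stand 11 mm ahead of it and the grasp point (between the pads) lies 8 mm behind it; z points along the fingers, y is the line along which they close (so a half turn about z gives the same grasp; the last joint's range is limited). The gripper opens to 85 mm and grips with 20 to 120 N. Pads are 22 mm wide; open, the fingers measure 114 mm over their backs; the gripper's body (76 mm by 85 mm) begins 54 mm behind the grasp point. The pads swing forward as they close: fully open they stand 13 mm farther back than shut.
Start: joints at [1.123, 0.359, 1.51, -0, 1.272, -0.115], TCP at [0.196, 0.567, 0.242] pointing down, gripper open.
Joint ranges: [-2.97, 2.97], [-1.01, 2.36], [0.21, 2.38], [-0.96, 4.11], [0.2, 2.71], [-2.98, 2.98]. Speed limits (rad/s): [2.39, 2.39, 3.14, 3.14, 3.14, 3.14].

INTERFACE

Orientations are given as a unit quaternion [x, y, z, w].
In Python, from cell import robot, camrig gives the robot as it stands (robot), with the cameras (camrig).
- The arm moves only by the tool pendant, called as name(argument=value, ...) on one line, values as JSON. Schema: {"type":"object","properties":{"segments":{"type":"array","items":{"type":"array","items":{"type":"number"},"minItems":7,"maxItems":7},"minItems":1,"maxItems":20},"only":{"type":"string"},"quiet":{"type":"boolean"},"lines":{"type":"string"}},"required":["segments"],"additionalProperties":false}. segments is a list of rows, 1 to 20 of them, each of 7 numbers: dx, dy, dz in m, then a rotation vector rx, ry, rz in rad, then the finger opening in m; each row is the pose to reach, as a shift and turn from the pose commanded when the call began, along the tool's axes at that moment; what a row does not reach only later rows make up. A row lasts 1/8 s, in which the tool goes at most 0.0625 m and 0.188 rad, less where a joint would pass 70% of its speed; a pose out of reach is approached as far as the arm can. The fingers move at their own pace and stop on an object; the grip force is fixed at half the most. Time passes only in rows, so rows that do not move let the fingers close. The tool returns the time, the measured TCP pose, the force, the opening and the grip force at its end. only (a regular expression) keeps the lines of the reply that match it, lines (a string "A,B") keeps lines A to B, and quiet returns only ok. Input that does not fit is refused with a message, and nothing moves.
- robot.sense(): the state, without advancing time (a new reading comes with each control period).
- camrig.grab_frame(name): name is "scene" or "side" or "wrist"; returns a dict with "img" (384x512x3 uint8, blue, green, red), "fx", "fy", "cx", "cy" (pixels), "cam_to_world" (4x4, takes a point from camera to world coordinates). Camera axes: x right, y down, z forward; pixel columns grow to the right and rows downward; lengths in m; the calibration is good to about 2 mm. The wrist camera is an equidistant fisheye: a pixel r from the principal point sees the ray r / f radians off the axis. A picture is of the moment at which its call begins. There is no depth.
- robot.finish_job(): hands the job in; it is judged then, once.
The state is a dict: "t": time; "joint_pos": joint angles; "joint_vel": joint speeds; "tau": joint torques, N m; "tool_pos": TCP position; "eef_rot": TCP orientation; "ft_force": force on the tool from outside, world axes, zero at the start; "ft_torque": the same for the moment, N m; "width": finger opening in m; "grip_force": force on a finger pad.
Only numpy, scipy, OpenCV 4.12 (cv2) and the standard library are available. Lean on these libraries where they do the work, as an engineer would, in place of code of your own. Each camera call takes 0.05 s, during which the arm holds its last target. There are 200 camera calls.

TASK

The steel sink caddy hangs on the plain rail. Take it off over that rail's upturned end, thread it over the upturned end of the other rail and hang it in the slot of the keeper clip on that rail, so that it hangs straight down there and cannot slide. Do not force it, and leave the garlic, tomato and mug where they are.

Things in the scene. Friction and masses are not known exactly. Their poses are not given: they have to be found in the camera images.
- caddy: Loose steel caddy, about 0.2 kg, on a closed stirrup. Origin: middle of the underside of the stirrup's crossbar, which rests on the rail. x along the rail, y across, z up. Crossbar and straps 14 mm wide along x, crossbar 4 mm thick. Opening under it 24 mm wide (y), 36 mm high, closed below by a 4 mm bar: it leaves a rail only over the free end. Open box 52 (x) x 36 (y) mm, z -48 to -94.
- caddy_grip (a point): Middle of the caddy's black upright grip tab, 33 mm over the caddy's origin; axes as the caddy. The tab stands from 4 to 46 mm over the caddy's origin, 12 mm thick along x, 24 mm wide along y. Grip it from above; keep the fingertips above the crossbar.
- rack_a: Fixed steel rack with the plain rail, where the caddy starts hanging. Origin: middle of the underside of the drip tray (200 mm along x, 100 along y, 12 high). x points along the rail from its free end (nearer the robot) to the post at x = 82 to 94 mm. Left and right of the two racks may be swapped.
- rack_a_rail (a point): Middle of rail a's top face at its extreme free end, 150 mm over the worktop; axes as rack_a. Square bar 10 mm wide and 10 mm high. The free end is turned up: from x = 0 to 6 mm a stop as wide as the rail stands 14 mm over the rail's top, so the caddy must be lifted 14 to 26 mm to pass it.
- rack_b: Fixed rack like rack_a (same axes and sizes), but its rail carries the keeper clip: a rigidly fixed steel saddle 48 mm long, 14 mm wide, square ends 10 mm over the rail's top, two 14 mm long shoulders (rounded lips) and between them, in the clip's middle, a 20 mm wide slot whose floor is 4 mm over the rail's top. The caddy's crossbar drops into the slot.
- rack_b_rail (a point): Middle of rail b's top face at its extreme free end; axes, rail and stop as on rail a. The clip's middle lies 70 to 110 mm from here along x; just where is not reported: find it by touch or sight. The caddy's origin is 4 mm over the rail's top when seated in the slot, 0 on bare rail, 10 on the shoulders.
- garlic_1: Loose garlic bulb, 48x50x51 mm, a bystander behind the racks.
- tomato: Loose red tomato, 69 mm across, a bystander to the left of the racks.
- mug: Loose white mug with a small leaf pattern, upright, 95 mm high, 127 mm over its handle, a bystander to the right of the racks.

How it is judged:
On the way, in this order (a step that is already met when the one before it is completed fails the run):
1. the caddy is off rail a, past its free end (x of caddy in the frame of rack_a_rail below -0.008 m), for 0.1 s.
2. the caddy's stirrup is threaded over the end of rail b (x of caddy in the frame of rack_b_rail between 0.01 and 0.16 m and y of caddy in the frame of rack_b_rail between -0.01 and 0.01 m and z of caddy in the frame of rack_b_rail between -0.003 and 0.028 m), for 0.1 s.
At the end, for the whole second after the job is handed in: The caddy hangs released and at rest in the clip's slot on rail b: its origin 2 to 6.5 mm over the rail's top (4 when seated), within 10 mm of the rail's middle line and 60 to 120 mm from its free end, upright within 0.17 rad (x of caddy in the frame of rack_b_rail between 0.06 and 0.12 m and y of caddy in the frame of rack_b_rail between -0.01 and 0.01 m and z of caddy in the frame of rack_b_rail between 0.002 and 0.0065 m and angle between caddy's own z axis and vertical below 0.17 rad and linear speed of caddy below 0.03 m/s); the robot touches nothing.
It fails at once if the caddy is forced against a rack with more than 50 N (contact force between caddy and rack_a above 50 N or contact force between caddy and rack_b above 50 N).
It fails at once if a bystander is moved more than 30 mm (distance of any of garlic_1, tomato, mug from where it was at the start of the episode above 0.03 m).
It also fails if it takes over 67 s, if anything falls off the work surface, if the arm or the gripper's body presses on something with over 40 N, if the wrist force passes 120 N, or if a joint passes its speed limit or range.

## Working session

There is one attempt and no reset: what is moved stays moved. The work goes in short steps, Python scripts to look and compute and a tool call to move; the robot and the scene stay as the last step left them, time stands still between calls to the robot, and variables do not carry over. Pictures are saved under pics/ and viewed, at most 10 in all, crops included, and the job is handed in when it is done.

```bash
ls; mkdir -p pics; python3 - <<'E'
from cell import robot, camrig
import cv2,numpy as np
s=robot.sense();print(s['t'],s['tool_pos'],s['eef_rot'],s['width'])
for n in("scene","side"):
    f=camrig.grab_frame(n);cv2.imwrite(f'pics/{n}0.png',f['img']);np.save(f'pics/{n}.npy',f['cam_to_world']);print(n,f['fx'],f['fy'],f['cx'],f['cy'],np.round(f['cam_to_world'],3).tolist())
E
```

```text
cell.py
pics
0.0 [0.19572407 0.5664785  0.24144991] [ 1.65621268e-01  9.86189007e-01 -8.76067227e-04 -2.64636912e-04] 0.08555977289357033
scene 359.51738328718244 359.51738328718244 251.73705045798053 192.0361401243942 [[0.677, -0.321, 0.662, -0.194], [-0.736, -0.289, 0.613, -0.672], [-0.006, -0.902, -0.432, 0.663], [0.0, 0.0, 0.0, 1.0]]
side 364.41335848740016 364.41335848740016 252.1730918303434 192.81275044298124 [[-0.998, -0.006, 0.063, 0.552], [-0.061, 0.349, -0.935, 0.966], [-0.017, -0.937, -0.349, 0.449], [0.0, 0.0, 0.0, 1.0]]
```

View pics/scene0.png

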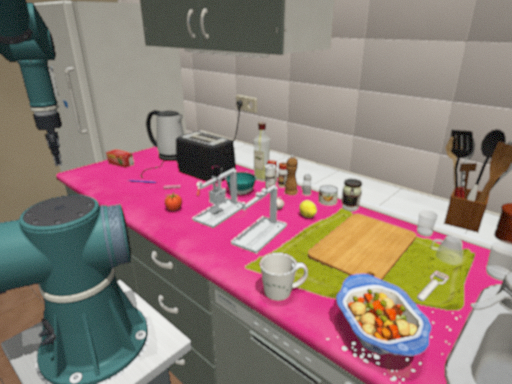

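View pics/side0.png

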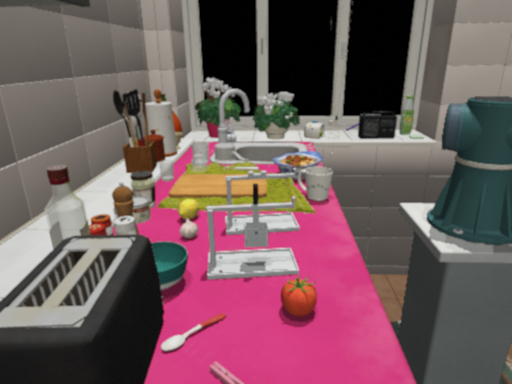

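The scene view shows the caddy on the left rack near (215,190), and rack b at (262,225). In the side view the rails run at (210–297, 207) and (228–295, 177), with the grip tab at (255,195). I'll enlarge both.

```bash
python3 - <<'E'
import cv2,numpy as np
a=cv2.imread('pics/scene0.png')[155:255,185:295];b=cv2.imread('pics/side0.png')[160:285,195:310]
a=cv2.resize(a,(440,400),interpolation=cv2.INTER_CUBIC);b=cv2.resize(b,(552,600),interpolation=cv2.INTER_CUBIC)
cv2.imwrite('pics/a1.png',cv2.resize(a,(660,600)));cv2.imwrite('pics/b1.png',b)
E
```

```text
(no output)
```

View pics/a1.png

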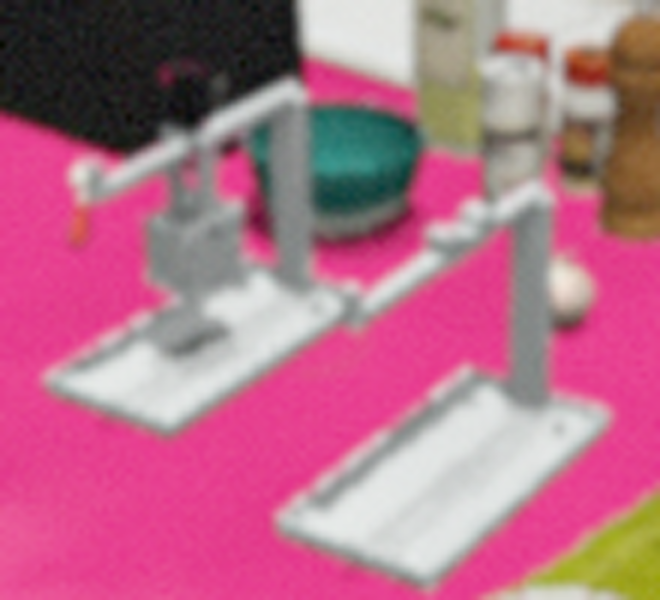

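View pics/b1.png

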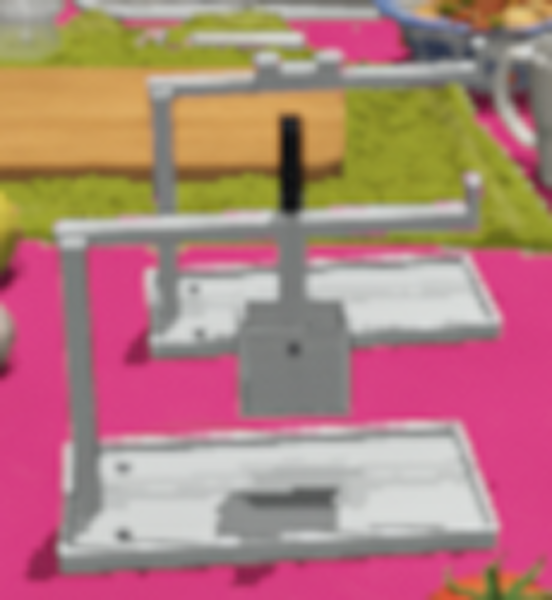

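The side crop shows rail a from (62,228) to its upturned stop at (473,178), the tab at (290,165), and rail b's clip bumps at (267,60) and (328,60). The scene crop shows the stops at (88,165) and (350,288), the clip at (440–475, 222), and all the tray corners.

```bash
cat > h.py <<'E'
import numpy as np
C={'scene':(359.517,251.737,192.036),'side':(364.413,252.173,192.813)}
def ray(n,u,v):
    T=np.load(f'pics/{n}.npy');f,cx,cy=C[n]
    return T[:3,3],T[:3,:3]@np.array([(u-cx)/f,(v-cy)/f,1])
def onz(n,u,v,z):
    o,d=ray(n,u,v);return o+d*(z-o[2])/d[2]
def A(u,v):return 'scene',185+(u+.5)/6-.5,155+(v+.5)/6-.5
def B(u,v):return 'side',195+(u+.5)/4.8-.5,160+(v+.5)/4.8-.5
def tri(p,q):
    o1,d1=ray(*p);o2,d2=ray(*q);d1=d1/np.linalg.norm(d1);d2=d2/np.linalg.norm(d2)
    s=np.linalg.lstsq(np.c_[d1,-d2],o2-o1,rcond=None)[0];a=o1+s[0]*d1;b=o2+s[1]*d2
    return (a+b)/2,np.linalg.norm(a-b)
E
python3 - <<'E'
from h import *
np.set_printoptions(precision=4,suppress=True)
P=lambda l,x:print(l,x)
for l,p in dict(trA=[A(45,378),A(168,430),A(350,298)],trAs=[B(65,447),B(460,425),B(495,525),B(60,548)],trB=[A(278,520),A(430,582),A(608,410),A(470,370)],trBs=[B(148,272),B(470,257),B(500,322),B(152,343)]).items():
    P(l,np.array([onz(*q,0.012)[:2] for q in p]))
P('stopA top',tri(A(88,165),B(473,178)))
P('postA top',tri(A(293,82),B(70,228)))
P('postB top',tri(A(537,185),B(160,85)))
P('clip',tri(A(458,224),B(298,65)))
P('tabtop',tri(A(190,72),B(290,118)))
P('stopA',onz(*A(88,160),.164));P('stopB',onz(*A(350,285),.164))
P('lipsB',[onz(*q,.159) for q in(A(440,232),A(475,208),B(267,58),B(328,57))])
P('tab side',onz(*B(290,118),.196))
E
```

```text
trA [[0.4985 0.2675]
 [0.5078 0.1658]
 [0.699  0.2023]]
trAs [[0.7113 0.2063]
 [0.514  0.1779]
 [0.5015 0.2706]
 [0.6978 0.2963]]
trB [[ 0.4846  0.0504]
 [ 0.497  -0.0497]
 [ 0.6979 -0.0107]
 [ 0.6794  0.0815]]
trBs [[ 0.6974 -0.0075]
 [ 0.4999 -0.0348]
 [ 0.4868  0.0573]
 [ 0.6826  0.0894]]
stopA top (array([0.5118, 0.2251, 0.1634]), np.float64(0.0028605933581121136))
postA top (array([0.6952, 0.248 , 0.1502]), np.float64(0.005302781330404079))
postB top (array([0.6807, 0.0349, 0.1482]), np.float64(0.004695011382623125))
clip (array([0.6025, 0.0253, 0.1558]), np.float64(0.0016291248607922366))
tabtop (array([0.5949, 0.2293, 0.194 ]), np.float64(0.00042886563350856696))
stopA [0.5133 0.2284 0.164 ]
stopB [0.5008 0.0081 0.164 ]
lipsB [array([0.585 , 0.0222, 0.159 ]), array([0.6205, 0.0281, 0.159 ]), array([0.6195, 0.0245, 0.159 ]), array([0.5852, 0.0224, 0.159 ])]
tab side [0.5947 0.2346 0.196 ]
```

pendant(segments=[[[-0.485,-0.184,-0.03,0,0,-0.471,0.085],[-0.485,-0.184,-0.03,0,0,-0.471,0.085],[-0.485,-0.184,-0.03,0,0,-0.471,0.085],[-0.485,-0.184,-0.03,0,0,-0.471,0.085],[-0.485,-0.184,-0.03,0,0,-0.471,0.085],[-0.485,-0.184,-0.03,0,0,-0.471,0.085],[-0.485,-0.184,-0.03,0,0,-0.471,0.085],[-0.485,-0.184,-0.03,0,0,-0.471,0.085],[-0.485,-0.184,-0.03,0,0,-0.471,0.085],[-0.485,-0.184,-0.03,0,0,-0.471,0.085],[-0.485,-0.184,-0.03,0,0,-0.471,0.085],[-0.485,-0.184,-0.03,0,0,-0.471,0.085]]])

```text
refused: segments[0]: the value is too long (schema: maxItems 7). Nothing was moved.
```

Wrong form. The message asks for a list of rows, each a list of 7 numbers, so I'll send the same numbers that way.

pendant(segments=[[-0.485,-0.184,-0.03,0,0,-0.471,0.085],[-0.485,-0.184,-0.03,0,0,-0.471,0.085],[-0.485,-0.184,-0.03,0,0,-0.471,0.085],[-0.485,-0.184,-0.03,0,0,-0.471,0.085],[-0.485,-0.184,-0.03,0,0,-0.471,0.085],[-0.485,-0.184,-0.03,0,0,-0.471,0.085],[-0.485,-0.184,-0.03,0,0,-0.471,0.085],[-0.485,-0.184,-0.03,0,0,-0.471,0.085],[-0.485,-0.184,-0.03,0,0,-0.471,0.085],[-0.485,-0.184,-0.03,0,0,-0.471,0.085],[-0.485,-0.184,-0.03,0,0,-0.471,0.085],[-0.485,-0.184,-0.03,0,0,-0.471,0.085]])

```text
t: 1.6
tool_pos: [0.5928, 0.236, 0.2722]
eef_rot: [-0.07, 0.998, 0.0, -0.001]
ft_force: [-0.5, -0.4, 1.1]
width: 0.0854
grip_force: 0.0
```

```bash
python3 - <<'E'
from cell import robot, camrig
import cv2,numpy as np
f=camrig.grab_frame('wrist');cv2.imwrite('pics/w0.png',f['img']);np.save('pics/w0.npy',f['cam_to_world']);print(f['fx'],f['cx'],f['cy'],f['cam_to_world'].round(3).tolist())
s=robot.sense();print(s['tool_pos'],s['eef_rot'],s['joint_pos'])
E
```

```text
297.3186396354542 259.69808016591116 189.55999154212302 [[-0.139, 0.936, 0.324, 0.509], [0.99, 0.131, 0.046, 0.225], [0.0, 0.328, -0.945, 0.405], [0.0, 0.0, 0.0, 1.0]]
[0.59298553 0.23594119 0.27226781] [-7.00136279e-02  9.97545969e-01  4.22892114e-05 -3.59893941e-04] [ 2.70383926e-01  3.90755180e-01  1.38367543e+00  2.30845374e-04
  1.36785061e+00 -1.44060093e+00]
```

View pics/w0.png

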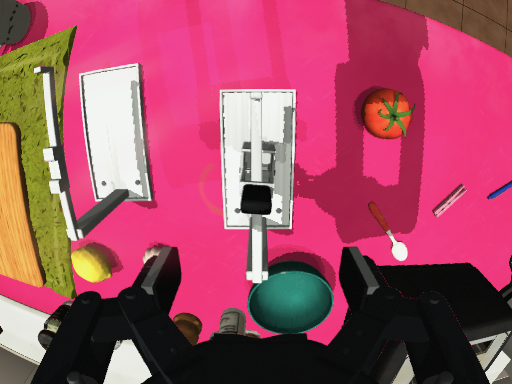

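The wrist view shows rail a from its stop at (256,93) to the post at (258,280), with the tab at (257,200). Rail b runs from its stop at (43,69) to the post at (75,235), with the clip lips at (52,155) and (57,186). I'll measure these.

```bash
cat >> h.py <<'E'
def wz(u,v,z,n='w0'):
    T=np.load(f'pics/{n}.npy');x,y=u-259.698,v-189.56;r=np.hypot(x,y);t=r/297.3186
    d=T[:3,:3]@np.array([np.sin(t)*x/r,np.sin(t)*y/r,np.cos(t)]);o=T[:3,3];return (o+d*(z-o[2])/d[2]).round(4)
E
python3 - <<'E'
from h import *
import cv2
im=cv2.imread('pics/w0.png')
k=(im.max(2)<45).astype(np.uint8)[170:230,225:290]
for r in range(0,60,4):
    c=np.flatnonzero(k[r]); print(170+r,(225+c.min(),225+c.max()) if len(c) else '',end=';')
a=cv2.resize(im[55:245,20:110],None,fx=3,fy=3,interpolation=2);b=cv2.resize(im[75:285,215:305],None,fx=3,fy=3,interpolation=2)
o=np.zeros((630,560,3),np.uint8);o[:570,:270]=a;o[:,280:550]=b
cv2.imwrite('pics/w0c.png',o[:600])
E
```

```text
170 ;174 ;178 ;182 ;186 (np.int64(244), np.int64(267));190 (np.int64(243), np.int64(270));194 (np.int64(243), np.int64(270));198 (np.int64(242), np.int64(270));202 (np.int64(242), np.int64(270));206 (np.int64(241), np.int64(270));210 (np.int64(242), np.int64(270));214 ;218 ;222 ;226 ;
```

View pics/w0c.png

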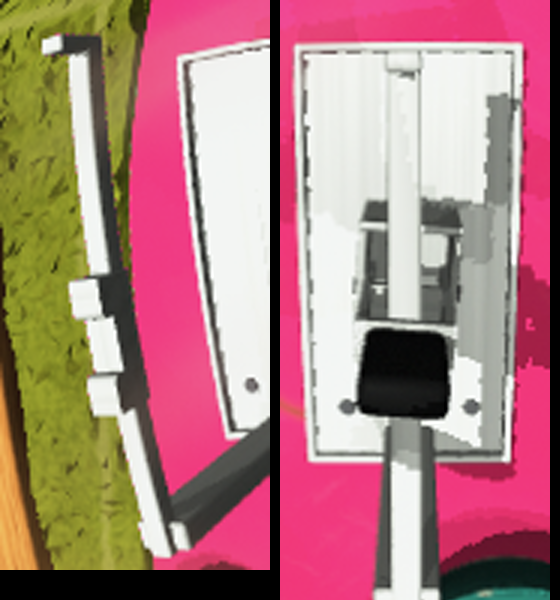

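Crop: the clip lips are centred at (86,298) and (105,394) with the slot floor at (105,344). The stop tops are at (57,45) for b and (404,62) for a, and the tab is at (404,372).

```bash
python3 - <<'E'
from h import *
L=lambda u,v:(20+u/3-.33,55+v/3-.33)
R=lambda u,v:(215+(u-280)/3-.33,75+v/3-.33)
p={}
p['stopA']=wz(*R(404,60),.164);p['railA']=wz(*R(404,200),.15);p['postA']=wz(*R(406,592),.15)
p['tabfar']=wz(256,213.5,.196);p['tabnearbase']=wz(256,184,.154)
p['stopB']=wz(*L(57,45),.164);p['stopBtop']=wz(*L(57,38),.164);p['railBmid']=wz(*L(90,200),.15);p['postB']=wz(*L(158,552),.15)
p['lip1']=wz(*L(86,298),.16);p['lip2']=wz(*L(105,394),.16);p['slot']=wz(*L(105,344),.154)
for k in p:print(k,p[k])
for a,b in(('stopA','postA'),('stopB','postB'),('stopB','slot')):
    d=p[b]-p[a];print(a,b,np.hypot(*d[:2]),np.arctan2(d[1],d[0]))
E
```

```text
stopA [0.5126 0.2227 0.164 ]
railA [0.5528 0.2281 0.15  ]
postA [0.6857 0.2469 0.15  ]
tabfar [0.5999 0.2351 0.196 ]
tabnearbase [0.59   0.2333 0.154 ]
stopB [0.4999 0.009  0.164 ]
stopBtop [0.4976 0.0088 0.164 ]
railBmid [0.553  0.0151 0.15  ]
postB [0.6842 0.0348 0.15  ]
lip1 [0.5847 0.0203 0.16  ]
lip2 [0.6183 0.0261 0.16  ]
slot [0.6023 0.0232 0.154 ]
stopA postA 0.1747834374304385 0.13890329382569022
stopB postB 0.18609709831160723 0.13908529820223858
stopB slot 0.10337988198871184 0.13779311047608783
```

pendant(segments=[[-0.001,-0.002,0.05,0,0,0,0.06],[-0.001,-0.002,0.085,0,0,0,0.06],[-0.001,-0.002,0.097,0,0,0,0.05],[-0.001,-0.002,0.097,0,0,0,0.05],[-0.001,-0.002,0.097,0,0,0,0.0],[-0.001,-0.002,0.097,0,0,0,0.0],[-0.001,-0.002,0.097,0,0,0,0.0],[-0.001,-0.002,0.097,0,0,0,0.0],[-0.001,-0.002,0.097,0,0,0,0.0]])

```text
t: 2.78
tool_pos: [0.5967, 0.2333, 0.1773]
eef_rot: [-0.069, 0.998, 0.0, 0.002]
ft_force: [-1.1, 1.1, 6.8]
width: 0.0232
grip_force: 58.9
```

pendant(segments=[[0,0,-0.008,0,0,0,0],[0,0,-0.016,0,0,0,0],[0,0,-0.021,0,0,0,0],[0,0,-0.021,0,0,0,0],[0,0,-0.021,0,0,0,0]])

```text
t: 3.4
tool_pos: [0.5953, 0.2328, 0.196]
eef_rot: [-0.069, 0.998, -0.0, -0.0]
ft_force: [0.7, -0.1, -2.1]
width: 0.0228
grip_force: 58.8
```

```bash
python3 - <<'E'
from cell import robot, camrig
import cv2
a=camrig.grab_frame('side')['img'][160:285,195:310];b=camrig.grab_frame('scene')['img'][155:255,185:275]
import numpy as np
o=np.zeros((500,800,3),np.uint8);a=cv2.resize(a,(368,400),interpolation=2);b=cv2.resize(b,(414,460),interpolation=2);o[:400,:368]=a;o[:460,380:794]=b;cv2.imwrite('pics/lift.png',o)
E
```

```text
(no output)
```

View pics/lift.png

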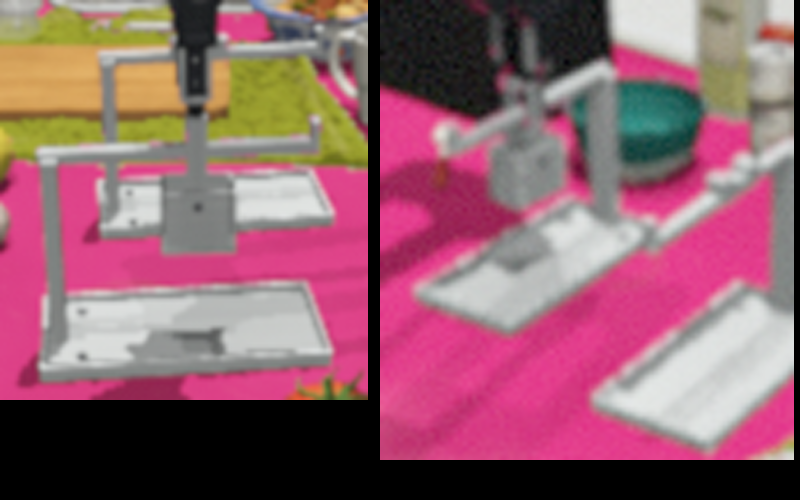

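The caddy hangs clear of the rail and upright in the grip. I'll raise it 2 mm more and slide it out over the stop.

pendant(segments=[[0,0.001,-0.002,0,0,0,0],[0.02,0.001,-0.002,0,0,0,0],[0.04,0.001,-0.002,0,0,0,0],[0.055,0.001,-0.002,0,0,0,0],[0.07,0.001,-0.002,0,0,0,0],[0.07,0.001,-0.002,0,0,0,0]])

```text
t: 4.25
tool_pos: [0.5249, 0.2241, 0.1983]
eef_rot: [-0.069, 0.998, -0.0, -0.0]
ft_force: [-0.1, 0.9, -2.4]
width: 0.0235
grip_force: 58.8
```

pendant(segments=[[0.012,0,0,0,0,0,0],[0.024,0,0,0,0,0,0],[0.036,0,0,0,0,0,0],[0.05,0,0,0,0,0,0],[0.06,0,0,0,0,0,0],[0.06,0,0,0,0,0,0]])

```text
t: 5.0
tool_pos: [0.4656, 0.2158, 0.1983]
eef_rot: [-0.069, 0.998, -0.0, -0.0]
ft_force: [-0.2, -0.9, -1.6]
width: 0.0232
grip_force: 58.8
```

```bash
python3 - <<'E'
from cell import robot, camrig
import cv2,numpy as np
f=camrig.grab_frame('side');np.save('pics/side.npy',f['cam_to_world']);a=f['img'][120:260,195:335];b=camrig.grab_frame('scene')['img'][140:240,165:265]
o=np.zeros((420,800,3),np.uint8);o[:,:]=np.hstack([cv2.resize(x,(400,420),interpolation=2) for x in(a,b)]);cv2.imwrite('pics/off.png',o)
E
```

```text
(no output)
```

View pics/off.png

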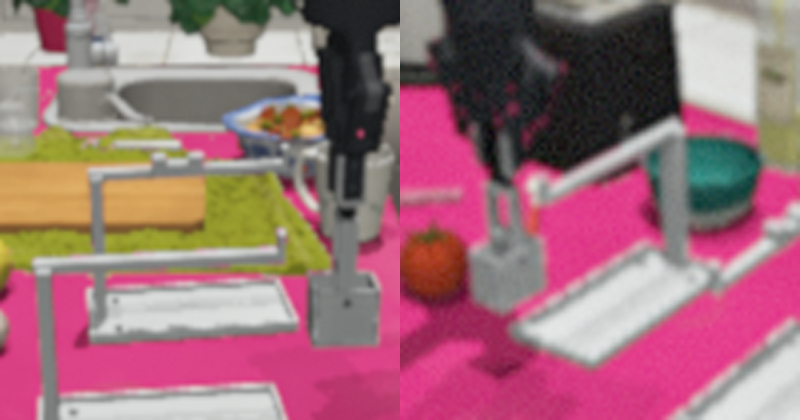

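The caddy is off rail a, hanging upright: its box is at (345,310) in the side half and the stop at (282,240) is clear. I'll check its height against the start picture.

```bash
python3 - <<'E'
from h import *
def ony(u,v,y):
    o,d=ray('side',u,v);return o+d*(y-o[1])/d[1]
print('start',ony(*B(295,415)[1:],.252),'lift',ony(195+198/3.2,160+254/3.2,.252),'now',ony(195+343/2.857,120+347/3,.2338))
# route: target pre-thread pose at b: 48 mm before the free end
d=np.array([np.cos(.139),np.sin(.139)]);e=np.array([.4975,.0088]);n=np.array([-d[1],d[0]])
s=np.array([.602,.0232]);print('lat stop',(e-s)@n)
for a in(-.048,0,.045):
  t=e+a*d-np.array([.4656,.2158]);print(a,'tool dx,dy',-t@d,t@n)
print('slot s',(s-e)@d)
E
```

```text
start [0.5934309  0.252      0.05705018] lift [0.59142492 0.252      0.07367585] now [0.46289032 0.2338     0.07530178]
lat stop 0.00021765799841425072
-0.048 tool dx,dy 0.045088109701737704 -0.20942332939501004
0 tool dx,dy -0.0029118902982623045 -0.20942332939501004
0.045 tool dx,dy -0.04791189029826225 -0.20942332939501004
slot s 0.10548726285668675
```

```bash
python3 -c "
from h import *
print(onz('scene',275,297,0),onz('side',318,199,0),onz('scene',305,275,.05),onz('scene',263,262,.09))"
```

```text
[ 0.38909769 -0.21369903  0.        ] [ 4.08375526e-01 -1.82477975e-01  5.55111512e-17] [ 0.46405933 -0.25392204  0.05      ] [ 0.39116454 -0.16883045  0.09      ]
```

pendant(segments=[[0.015,-0.03,0,0,0,0,0],[0.03,-0.07,0,0,0,0,0],[0.045,-0.11,0,0,0,0,0],[0.045,-0.15,0,0,0,0,0],[0.045,-0.18,0,0,0,0,0],[0.045,-0.2,0,0,0,0,0],[0.045,-0.209,0,0,0,0,0],[0.045,-0.209,0,0,0,0,0]])

```text
t: 6.1
tool_pos: [0.4513, 0.0025, 0.1983]
eef_rot: [-0.069, 0.998, 0.0, 0.0]
ft_force: [0.1, 0.8, -2.7]
width: 0.0231
grip_force: 59.3
```

pendant(segments=[[-0.015,0,0,0,0,0,0],[-0.03,0,0,0,0,0,0],[-0.04,0,0,0,0,0,0],[-0.05,0,0,0,0,0,0],[-0.06,0,0,0,0,0,0],[-0.075,0,0,0,0,0,0],[-0.086,0,0,0,0,0,0],[-0.086,0,0,0,0,0,0]])

```text
t: 7.1
tool_pos: [0.5372, 0.0146, 0.1983]
eef_rot: [-0.069, 0.998, -0.0, 0.0]
ft_force: [-0.5, 0.4, -2.1]
width: 0.0226
grip_force: 59.3
```

```bash
python3 - <<'E'
from cell import robot, camrig
import cv2,numpy as np
a=camrig.grab_frame('side')['img'][140:240,205:335];b=camrig.grab_frame('scene')['img'][160:260,215:315]
w=camrig.grab_frame('wrist')['img']
o=np.zeros((600,800,3),np.uint8);o[:320,:400]=cv2.resize(a,(400,320),interpolation=2);o[:400,400:]=cv2.resize(b,(400,400),interpolation=2);o[330:600,:360]=cv2.resize(w,(360,270));cv2.imwrite('pics/thr.png',o);cv2.imwrite('pics/w1.png',w)
E
```

```text
(no output)
```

View pics/thr.png

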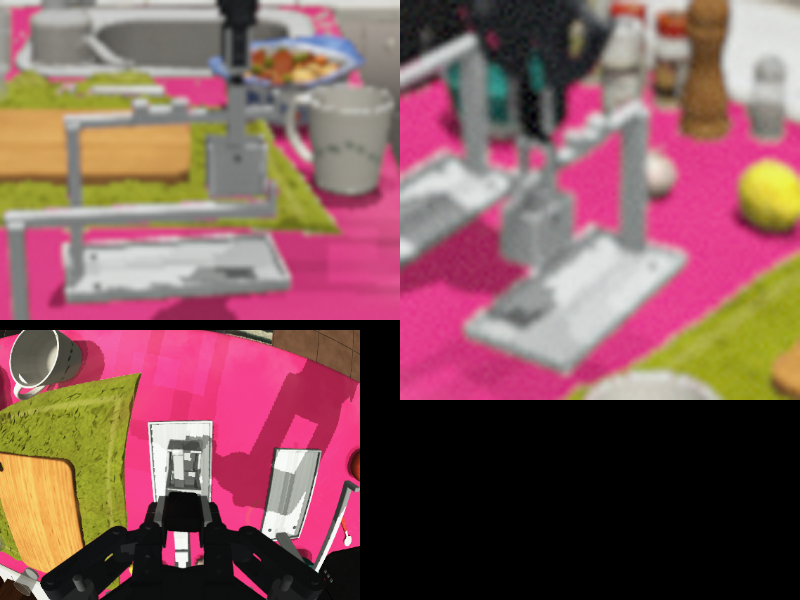

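The caddy is threaded: the rail passes through the stirrup, the straps straddle it, and the clip is still ahead. Next I'll move over the slot and lower by steps.

pendant(segments=[[-0.014,0,0,0,0,0,0],[-0.028,0,0,0,0,0,0],[-0.042,0,0,0,0,0,0],[-0.056,0,0,0,0,0,0],[-0.066,0,0,0,0,0,0],[-0.066,0,0.004,0,0,0,0],[-0.066,0,0.007,0,0,0,0],[-0.066,0,0.008,0,0,0,0],[-0.066,0,0.008,0,0,0,0]])

```text
t: 8.38
tool_pos: [0.601, 0.0236, 0.1902]
eef_rot: [-0.069, 0.998, -0.0, -0.0]
ft_force: [1.0, -0.2, -2.3]
width: 0.0231
grip_force: 59.3
```

pendant(segments=[[0,0,0.001,0,0,0,0],[0,0,0.002,0,0,0,0],[0,0,0.003,0,0,0,0],[0,0,0.003,0,0,0,0]])

```text
t: 8.88
tool_pos: [0.6014, 0.0237, 0.1872]
eef_rot: [-0.069, 0.998, -0.0, -0.0]
ft_force: [-0.6, 0.5, -2.3]
width: 0.023
grip_force: 59.3
```

pendant(segments=[[-0.001,0,0.001,0,0,0,0],[-0.001,0,0.002,0,0,0,0],[-0.001,0,0.002,0,0,0,0]])

```text
t: 9.25
tool_pos: [0.6023, 0.0238, 0.1852]
eef_rot: [-0.069, 0.998, -0.0, -0.0]
ft_force: [0.7, -0.6, -1.9]
width: 0.0231
grip_force: 59.3
```

pendant(segments=[[0,0,0.001,0,0,0,0],[0,0,0.002,0,0,0,0],[0,0,0.002,0,0,0,0]])

```text
t: 9.62
tool_pos: [0.6023, 0.0238, 0.1832]
eef_rot: [-0.069, 0.998, -0.0, -0.0]
ft_force: [-0.7, -0.1, -1.8]
width: 0.0227
grip_force: 59.3
```

pendant(segments=[[0,0,0.001,0,0,0,0],[0,0,0.001,0,0,0,0]])

```text
t: 9.88
tool_pos: [0.6024, 0.0238, 0.1822]
eef_rot: [-0.069, 0.998, -0.0, -0.0]
ft_force: [-0.3, -0.3, -2.2]
width: 0.0226
grip_force: 59.3
```

pendant(segments=[[0,0,0.001,0,0,0,0],[0,0,0.001,0,0,0,0]])

```text
t: 10.12
tool_pos: [0.6025, 0.0238, 0.1814]
eef_rot: [-0.069, 0.998, -0.0, 0.0]
ft_force: [0.7, 0.0, -2.3]
width: 0.0228
grip_force: 59.5
```

pendant(segments=[[0,0,0.001,0,0,0,0],[0,0,0.001,0,0,0,0]])

```text
t: 10.38
tool_pos: [0.6026, 0.0238, 0.1813]
eef_rot: [-0.069, 0.998, -0.0, 0.0]
ft_force: [-2.5, 0.0, 5.4]
width: 0.0229
grip_force: 60.4
```

Contact at TCP z 0.1814. On rail a the TCP was 27.3 mm over the origin, so the origin is now 4 mm over the rail and the caddy is seated in the slot. Release and withdraw.

pendant(segments=[[0,0,-0.001,0,0,0,0.035],[0,0,-0.001,0,0,0,0.045],[0,0,-0.001,0,0,0,0.055],[0,0,-0.001,0,0,0,0.055],[0,0,-0.015,0,0,0,0.055],[0,0,-0.045,0,0,0,0.055],[0,0,-0.09,0,0,0,0.055],[0,0,-0.12,0,0,0,0.055],[0,0,-0.12,0,0,0,0.055],[0,0,-0.12,0,0,0,0.055],[0,0,-0.12,0,0,0,0.055],[0,0,-0.12,0,0,0,0.055]])

```text
t: 11.88
tool_pos: [0.6018, 0.0239, 0.2991]
eef_rot: [-0.069, 0.998, 0.0, -0.001]
ft_force: [1.0, 0.8, 0.1]
width: 0.0549
grip_force: 0.0
```

```bash
python3 - <<'E'
from cell import robot, camrig
import cv2,numpy as np
a=camrig.grab_frame('side')['img'][140:240,205:335];b=camrig.grab_frame('scene')['img'][160:260,215:315]
w=camrig.grab_frame('wrist')['img'][60:300,140:380]
o=np.zeros((600,800,3),np.uint8);o[:320,:416]=cv2.resize(a,(416,320),interpolation=2);o[:380,420:]=cv2.resize(b,(380,380),interpolation=2);o[330:600,:270]=cv2.resize(w,(270,270));cv2.imwrite('pics/end.png',o)
E
```

```text
(no output)
```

View pics/end.png

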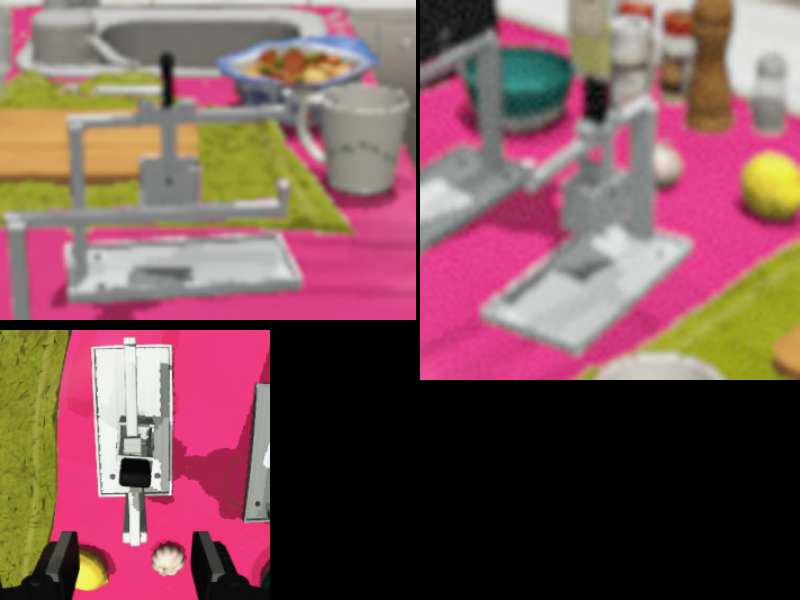

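The caddy hangs straight in the clip, with its tab at (167,80) and its crossbar between the lips at (150–185, 105) in the side view. The gripper is clear of it and the bystanders have not moved.

```bash
python3 -c "
from cell import robot, camrig
print(robot.finish_job())"
```

```text
the job is handed in; nothing more can be done
None
```

The caddy is off rail a, threaded over rail b's upturned end and hanging released in the clip's slot; the job is handed in, but the hand-in returned no verdict.

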